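# Hang the loan shoehorn back on the boot-room rail

## Robot

A 7-joint arm with a two-finger parallel gripper is mounted at the origin on the work surface. World frame = base frame: x ahead of the robot, y to its left, z up, the work surface at z = 0. Lengths are in m, angles in rad, forces in N, time in s.
With the tool pointing down it reaches from about 0.4 to 0.85 m from the base axis. Payload 6.9 kg.
Tool frame: the origin (TCP) lies midway between the tips of the shut fingers; the grasp point (between the pads) lies behind it (ctrl.pinch_z is the z of the grasp point in the tool frame, in m); z points along the fingers, y is the line along which they close (so a half turn about z gives the same grasp; the last joint's range is limited). The gripper opens to 85 mm and grips with 20 to 120 N. Pads are 22 mm wide; open, the fingers measure 114 mm over their backs; the gripper's body (76 mm by 85 mm) begins 54 mm behind the grasp point. The pads swing forward as they close: fully open they stand 13 mm farther back than shut.
Start: joints at [-1.093, 0.507, -0.238, 1.5, 0.126, 1.149, -0.155], TCP at [0.228, 0.582, 0.206] pointing down, gripper open.
Joint ranges: [-3.08, 3.08], [-0.24, 2.05], [-1.43, 1.35], [0, 2.5], [-1.52, 4.66], [0.17, 1.96], [-2.89, 2.89]. Speed limits (rad/s): [2.39, 2.39, 3.14, 3.14, 3.14, 3.14, 3.14].

## Interface

Orientations are given as a unit quaternion [w, x, y, z].
In Python, from station import ctrl, get_state, vision, ticket, models gives the robot as it stands. Calls block until the motion is done:
- ctrl.movep(position, orientation): joint-space move of the TCP to a pose.
- ctrl.movel(position, frame=None, max_speed=0.15): straight line of the TCP; frame=None keeps the orientation; max_speed is the mean speed in m/s.
- ctrl.set_joints(angles): joint-space move.
- ctrl.ungrasp() and ctrl.close_gripper(force=None): open the fingers fully, or close them until they stop; force is the grip in N (None keeps the last).
- ctrl.pause(seconds).
- ctrl.ik(position, orientation): joint angles nearest the present ones, or None.
- get_state(): the state.
- vision.grab_frame(name): name is "side" or "top"; returns (picture, depth): 384x512x3 uint8, blue, green, red; 384x512 float32, m along the optical axis (not along the pixel's ray), 0 where there is no reading.
- vision.camera_info(name): a dict with "mtx" (3x3 intrinsics, pixels), "R" (3x3) and "t" (3): a world point X has camera coordinates R X + t. Camera axes: x right, y down, z forward; pixel columns grow to the right and rows downward; lengths in m; the calibration is good to about 2 mm. A picture is of the moment at which its call begins. camera_info takes no time and is no camera call.
A pose or a line that the arm cannot do raises ctrl.Unreachable and nothing moves.
- ticket.close_job(): hands the job in; it is judged then, once.
Trained networks look in the newest picture that a camera, given by its name, has taken for a name from the list of things; names that differ only in an ending like _2 or _b are one class to them, and where a whole thing is asked for, a point or a joint stands for the part that bears it (a point fixed in the world has none). Each returns a list of dicts, best first, with "p" (0 to 1); they miss things now and then, are a little off and sometimes report something else, mostly with a low value. They report only what shows in the picture. A call takes as long as a camera call. They do not tell look-alikes from the thing itself.
- models.recognise(camera, target): "point" ([column, row] in pixels, amid what is visible of it).
- models.masks_of(camera, target): "mask" (384x512 bool, what is visible of it) and "point" ([column, row] in pixels, amid what is visible of it).
The state is a dict: "time": time; "qpos": joint angles; "qd": joint speeds; "tau": joint torques, N m; "tcp_pos": TCP position; "eef_rot": TCP orientation; "contact_force": force on the tool from outside, world axes, zero at the start; "wrist_torque": the same for the moment, N m; "width": finger opening in m; "gripper_force": force on a finger pad.
Only numpy, scipy, OpenCV 4.12 (cv2) and the standard library are available. Lean on these libraries where they do the work, as an engineer would, in place of code of your own. Each camera call takes 0.05 s, during which the arm holds its last target. There are 200 camera calls.

## Task

Draw the ivory shoehorn up out of its wooden holder and hang it by its hook on the copper saddle of the brass rail, lowering it through the gap between the two hanging brushes without knocking them out of place. Lower it gently until the hook rests on the rail before letting go, and leave it hanging still and upright; the shelf tubes over the rail leave no room for a gripper pointing straight down.

Things in the scene. Friction and masses are not known exactly. Their poses are not given: they have to be found in the camera images.
- shoehorn_handle (a point): Grip point on the loose shoehorn's slanted ivory handle, at (-36,0,179.2) mm in the shoehorn's frame (z up from the blade's lower edge, x the way the hook points, x=0 mid-mouth of the hook, y across the blade). Handle: bar 12 mm thick (y), 22 wide, leaning 30 deg from z towards -x, from (-18,0,148) to 19 mm past this point. Grip its 12 mm thickness, the tool leaning with it.
- shoehorn_centre (a point): Centre of the shoehorn (200 mm tall, 100 to 200 g, ivory resin, weighted blade), at (0,0,97) mm in its frame, same axes. Blade 40 mm wide (y), x 9 to 15, z 0 to 70; all else is 12 mm thick in y: crossbar x -24 to 15, z 62 to 72; spine x -24 to -12, z 66 to 153.
- shoehorn_seat (a point): Top inside of the shoehorn's hook, at (0,0,141) mm in its frame, same axes; it comes to rest on saddle_seat. The mouth opens downwards, 24 mm wide (x -12 to 12) between the spine and a 10 mm thick tine whose tip is 24 mm below this point. The hook's top bar is 12 mm thick. Balanced to hang upright from here.
- holder: Fixed dark wood holder, 50 (x) x 76 (y) x 45 mm high, with an upright slot 46 (y) x 9 (x) mm, 35 mm deep, in which the blade stands, its foot 10 mm above the table: draw it up more than 35 mm to clear the slot. Origin on the table below the shoehorn's own origin, axes as the upright shoehorn (which may lean 7 deg in it); slot centre at x = 12 mm.
- saddle_seat (a point): Where to hang: top of the horizontal brass rail (12 mm diameter, this point 186 mm above the table), mid-way between the two copper flanges (22 mm diameter, 32 mm apart inside) of the saddle. y along the rail, z up, x away from the robot. The shoehorn hangs with its axes along these: tine on the far side, handle towards the robot.
- rack: Fixed brass rack; origin on the table below the rail's middle, axes as saddle_seat. Rail 400 mm long (y), axis 180 mm up. Over it three tubes along y (16 mm diameter, axis 375 mm up) at x = -20, 45, 110 mm: a vertical gripper hits them, one leaning back 25 to 45 deg towards -x passes in front. Posts at x = 50, y = +-200 mm, 385 high; feet x -60 to 140, 12 high.
- clothes_brush: Loose clothes brush, wood with black bristles, 50 (y) x 36 (x) x 106 mm, hung by a 12 mm wide steel hook on the rail, centre 51 to 57 mm along it from the saddle's middle, either side; leave it hanging. Origin: centre of its lower end, 135 mm below the rail axis. Hook top 14 mm above the rail axis.
- dauber: Loose polish dauber, light wood stem, round brown head of 50 mm diameter (axis x), hung by the same kind of hook on the other side of the saddle, 51 to 57 mm from its middle; leave it hanging. Origin: lowest point of the head, on its middle, 135 mm below the rail axis.
Not all that is in view belongs to the job. Leave any pink or red look-alike of the part that bears shoehorn_handle alone.

How it is judged:
By the outcome, as a careful person would: the job done as asked, in the order asked, and still so for the second after the job is handed in, with the robot touching nothing.
It also fails if it takes over 48 s, if anything falls off the work surface, if the arm or the gripper's body presses on something with over 40 N, if the wrist force passes 120 N, or if a joint passes its speed limit or range.

## Working session

There is one attempt and no reset: what is moved stays moved. The work goes in short steps, each a Python script; the robot and the scene stay as the last script left them, time stands still between calls to the robot, and variables do not carry over. Pictures are saved under pics/ and viewed, at most 10 in all, crops included, and the job is handed in when it is done.

```bash
mkdir -p pics
cat > h.py <<'E'
import numpy as np, cv2
from station import ctrl, get_state, vision, ticket, models
from scipy.spatial.transform import Rotation as Ro
def w(cam,uv,d):
    c=vision.camera_info(cam);K=np.array(c["mtx"]);uv=np.atleast_2d(uv);d=np.atleast_1d(d)
    p=np.c_[uv,np.ones(len(uv))]@np.linalg.inv(K).T*d[:,None]
    return (p-np.array(c["t"]))@np.array(c["R"])
def px(cam,X):
    c=vision.camera_info(cam);p=np.array(c["mtx"])@(np.array(c["R"])@X+np.array(c["t"]));return p[:2]/p[2]
def cloud(cam,mask,depth):
    v,u=np.nonzero(mask&(depth>0));return w(cam,np.c_[u,v],depth[v,u])
E
python3 - <<'E'
from h import *
ims=[]
for c in("side","top"):
    im,d=vision.grab_frame(c);np.save(f"d_{c}.npy",d);np.save(f"i_{c}.npy",im)
    cv2.imwrite(f"pics/{c}0.png",cv2.resize(im,(800,600)))
    i=vision.camera_info(c);print(c,-np.array(i["R"]).T@np.array(i["t"]),np.array(i["R"])[2])
    for t in("shoehorn_handle","shoehorn_seat","holder","saddle_seat","rack","clothes_brush","dauber"):
        for k,m in enumerate(models.masks_of(c,t)[:3]):
            P=cloud(c,m["mask"],d);print(t,round(m["p"],2),np.round(m["point"]),m["mask"].sum(),np.round(np.median(P,0),3) if len(P) else "",np.round(np.percentile(P,[2,98],axis=0),3).tolist() if len(P) else "")
            np.save(f"m_{c}_{t}_{k}.npy",m["mask"])
print(ctrl.pinch_z,get_state()["time"],get_state()["eef_rot"])
E
```

```text
side [0.38123059 0.44671971 0.98808214] [ 0.26276891 -0.51878278 -0.81352131]
shoehorn_handle 0.97 [386. 215.] 774 [ 0.364 -0.271  0.018] [[0.31, -0.333, -0.002], [0.456, -0.202, 0.04]]
shoehorn_handle 0.72 [337. 150.] 467 [ 0.537 -0.3    0.143] [[0.499, -0.331, 0.043], [0.573, -0.287, 0.203]]
shoehorn_handle 0.7 [261. 177.] 361 [ 0.699 -0.231  0.019] [[0.669, -0.285, 0.001], [0.784, -0.174, 0.039]]
shoehorn_seat 0.98 [388. 212.] 773 [ 0.366 -0.273  0.018] [[0.312, -0.336, -0.002], [0.457, -0.202, 0.04]]
shoehorn_seat 0.9 [335. 152.] 513 [ 0.538 -0.301  0.139] [[0.496, -0.352, 0.038], [0.576, -0.287, 0.203]]
shoehorn_seat 0.88 [263. 179.] 389 [ 0.697 -0.227  0.018] [[0.669, -0.286, -0.002], [0.783, -0.174, 0.038]]
holder 0.97 [319. 174.] 449 [ 0.564 -0.294  0.04 ] [[0.536, -0.338, 0.005], [0.597, -0.274, 0.048]]
saddle_seat 0.55 [224. 259.] 161 [0.624 0.106 0.186] [[0.616, 0.022, -0.001], [0.688, 0.128, 0.192]]
saddle_seat 0.28 [239. 258.] 829 [0.615 0.061 0.132] [[0.605, -0.02, -0.001], [0.642, 0.081, 0.195]]
rack 0.58 [169. 240.] 11963 [0.668 0.201 0.38 ] [[0.593, -0.058, 0.007], [
[... 910 characters left out ...]
], [0.459, -0.203, 0.042]]
shoehorn_seat 0.57 [345. 230.] 248 [ 0.545 -0.305  0.159] [[0.499, -0.341, 0.042], [0.572, -0.289, 0.203]]
holder 0.77 [335. 220.] 344 [ 0.573 -0.301  0.044] [[0.54, -0.352, 0.007], [0.599, -0.276, 0.049]]
holder 0.35 [346. 233.] 261 [ 0.54  -0.303  0.161] [[0.496, -0.336, 0.043], [0.571, -0.287, 0.204]]
rack 0.62 [153. 160.] 6921 [0.669 0.172 0.38 ] [[0.586, -0.061, -0.002], [0.754, 0.383, 0.39]]
clothes_brush 0.48 [209. 202.] 189 [0.609 0.051 0.149] [[0.605, 0.03, 0.064], [0.62, 0.076, 0.197]]
dauber 0.48 [176. 200.] 195 [0.62  0.156 0.093] [[0.612, 0.137, 0.005], [0.634, 0.181, 0.196]]
-0.0187 0.8 [ 5.38286321e-06  1.85336877e-01  9.82675044e-01 -1.94960281e-05]
```

View pics/side0.png

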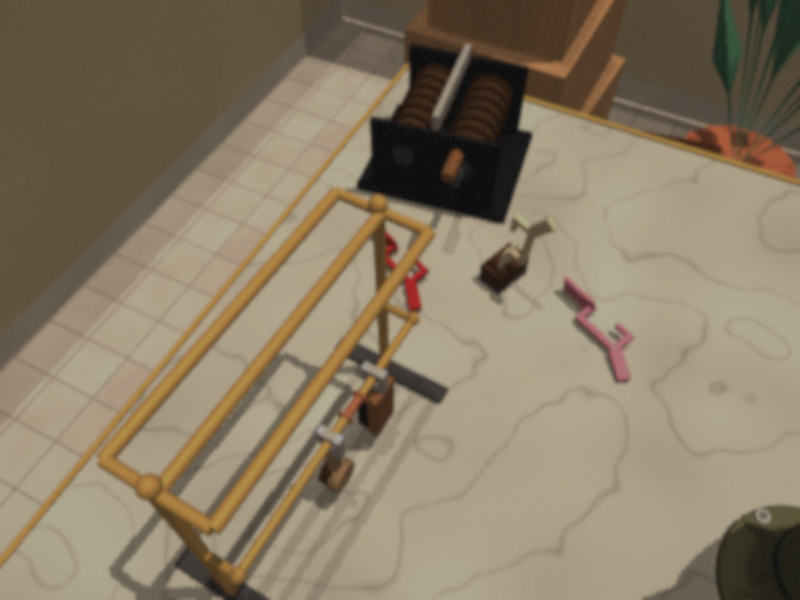

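View pics/top0.png

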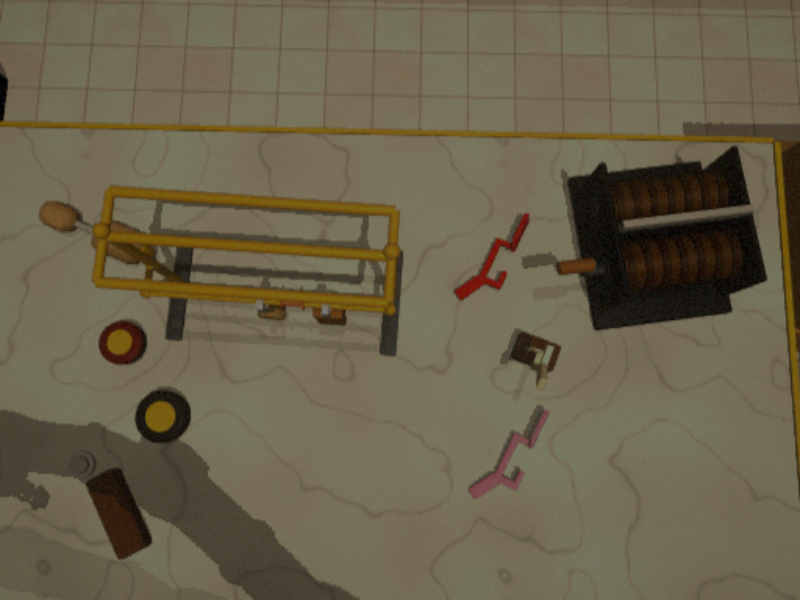

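The side picture shows the ivory shoehorn in its holder at about (520,250) of 800x600, its handle leaning towards the robot. The red (410,275) and pink (600,330) pieces are look-alikes. The saddle is at about (350,405), with the brush at (378,405) and the dauber at (337,465). Next I fit poses from depth.

```bash
cat > fit.py <<'E'
from h import *
from scipy.optimize import least_squares
a=np.radians(30);L=np.array([-np.sin(a),0,np.cos(a)])
b0=np.array([-18,0,148.]);e=np.array([-36,0,179.2])+19*L
B=[]
def box(lo,hi):lo=np.array(lo,float);hi=np.array(hi,float);B.append(((lo+hi)/2,(hi-lo)/2,np.eye(3)))
box([9,-20,0],[15,20,70]);box([-24,-6,62],[15,6,72]);box([-24,-6,66],[-12,6,153]);box([-24,-6,141],[22,6,153]);box([12,-6,117],[22,6,153])
B.append(((b0+e)/2,np.array([11,6,np.linalg.norm(e-b0)/2]),Ro.from_euler('y',-30,degrees=True).as_matrix()))
def sdf(P):
    r=[]
    for c,h,R in B:
        q=np.abs((P-c)@R)-h
        r.append(np.linalg.norm(np.maximum(q,0),axis=1)+np.minimum(q.max(1),0))
    return np.min(r,0)
def fit_horn(P,yaw0s,o0,ry=None):
    "P in m; returns origin(m), Rotation"
    best=None
    for y in yaw0s:
        f=lambda p:sdf((Ro.from_euler('ZYX',p[3:]).inv().apply(P*1000-p[:3])))
        s=least_squares(f,[*np.array(o0)*1000,y,0,0],loss='soft_l1',f_scale=2,x_scale=[1,1,1,.02,.02,.02])
        if best is None or s.cost<best[0].cost:best=(s,f)
    s,f=best
    return s.x[:3]/1000,s.x[3:],np.median(np.abs(f(s.x)))
E
python3 - <<'E'
from fit import *
al={}
for c in("side","top"):
    d=np.load(f"d_{c}.npy");al[c]=cloud(c,d>0,d)
d={c:np.load(f"d_{c}.npy") for c in al}
def sel(c,lo,hi):
    P=al[c];return P[((P>lo)&(P<hi)).all(1)]
for c in [("side",),("top",),("side","top")]:
    P=np.vstack([sel(k,[.47,-.37,.055],[.62,-.25,.23]) for k in c])
    o,r,m=fit_horn(P,np.radians([-40,-15,15,40]),[.56,-.305,.01]);print("horn",c,len(P),o.round(4),np.degrees(r).round(1),m.round(2))
# rail
for c in al:
    P=sel(c,[.58,-.06,.165],[.66,.38,.2])
    f=lambda p:np.hypot(P[:,0]-p[0]-p[1]*(P[:,1]-.11),(P[:,2]-p[2])*1.)-.006
    s=least_squares(f,[.62,0,.18],loss='soft_l1',f_scale=.001);p=s.x;print("rail",c,len(P),p)
    t=(P[:,1]-.11);r=np.hypot(P[:,0]-p[0]-p[1]*t,P[:,2]-p[2])
    q=np.sort((P[(r>.0085)])[:,1]);h,ed=np.histogram(q,np.arange(.03,.2,.004));print([(round(x,3),n) for x,n in zip(ed,h)])
for c,X in(("side",[.62,.11,.16]),("top",[.62,.11,.16])):
    u,v=px(c,np.array(X)).astype(int);im=np.load(f"i_{c}.npy")[v-38:v+38,u-50:u+50];cv2.imwrite(f"pics/c_{c}.png",cv2.resize(im,(800,608)[:2] if 0 else (780,593),interpolation=cv2.INTER_CUBIC));print(c,u,v)
E
```

```text
horn ('side',) 465 [ 0.5574 -0.3137  0.0099] [-20.2  -4.8   0. ] 0.78
horn ('top',) 253 [ 0.5588 -0.3133  0.0094] [-20.7  -5.3   0.2] 0.71
horn ('side', 'top') 718 [ 0.5578 -0.3135  0.0097] [-20.3  -5.    0.1] 0.81
rail side 1763 [0.62646306 0.04992266 0.181546  ]
[(np.float64(0.03), np.int64(0)), (np.float64(0.034), np.int64(0)), (np.float64(0.038), np.int64(1)), (np.float64(0.042), np.int64(0)), (np.float64(0.046), np.int64(12)), (np.float64(0.05), np.int64(35)), (np.float64(0.054), np.int64(35)), (np.float64(0.058), np.int64(77)), (np.float64(0.062), np.int64(2)), (np.float64(0.066), np.int64(0)), (np.float64(0.07), np.int64(0)), (np.float64(0.074), np.int64(0)), (np.float64(0.078), np.int64(0)), (np.float64(0.082), np.int64(0)), (np.float64(0.086), np.int64(0)), (np.float64(0.09), np.int64(20)), (np.float64(0.094), np.int64(1)), (np.float64(0.098), np.int64(0)), (np.float64(0.102), np.int64(0)), (np.float64(0.106), np.int64(1)), (np.float64(0.11), np.int64(0)), (np.float64(0.114), np.int64(0)), (np.float64(0.118), np.int64(0)), (np.float64(0.122), np.int64(4)), (np.float64(0.126)
[... 1392 characters left out ...]
.float64(0.118), np.int64(0)), (np.float64(0.122), np.int64(4)), (np.float64(0.126), np.int64(3)), (np.float64(0.13), np.int64(0)), (np.float64(0.134), np.int64(0)), (np.float64(0.138), np.int64(0)), (np.float64(0.142), np.int64(0)), (np.float64(0.146), np.int64(0)), (np.float64(0.15), np.int64(0)), (np.float64(0.154), np.int64(14)), (np.float64(0.158), np.int64(13)), (np.float64(0.162), np.int64(15)), (np.float64(0.166), np.int64(3)), (np.float64(0.17), np.int64(0)), (np.float64(0.174), np.int64(0)), (np.float64(0.178), np.int64(1)), (np.float64(0.182), np.int64(0)), (np.float64(0.186), np.int64(0)), (np.float64(0.19), np.int64(0)), (np.float64(0.194), np.int64(0))]
side 227 266
top 187 196
```

Both cameras agree on the horn: yaw -20°, leaning 5° towards its handle. The rail runs at yaw -2.9° and the saddle centre is at y≈0.1095. The crossbar passes under the rail, so the horn has to go in from the front (rail between blade top and tine tip) and then be lowered about 40 mm. I check reach before moving.

```bash
cat >> h.py <<'E'
G=np.array([-36,0,179.2])/1000
def toolR(Rh,flip):
    z=Rh@np.array([.5,0,-np.sqrt(.75)]);y=Rh@np.array([0,flip,0]);return np.c_[np.cross(y,z),y,z]
def q4(R):return np.roll(Ro.from_matrix(R).as_quat(),1)
def tcp_for(o,Rh,flip,back=0):
    R=toolR(Rh,flip);return o+Rh@G-R[:,2]*(ctrl.pinch_z+back),q4(R)
RH0=Ro.from_euler('ZYX',[-20.4,-5,0],degrees=True).as_matrix();O0=np.array([.558,-.3135,.0097])
RS=Ro.from_euler('z',-2.87,degrees=True).as_matrix();SEAT=np.array([.6265,.1095,.1865]);OS=SEAT-[0,0,.141]
E
python3 - <<'E'
from h import *
for f in(1,-1):
    print(f)
    for n,a in dict(via=(OS+[-.2,-.02,.15],RS,f),pre=(O0,RH0,f,.09),grasp=(O0,RH0,f),lift=(O0+[0,0,.07],RH0,f),front=(OS+RS@[-.10,0,.041],RS,f),ins=(OS+[0,0,.041],RS,f),seat=(OS,RS,f),retreat=(OS,RS,f,.12)).items():
        p,q=tcp_for(*a);s=ctrl.ik(p,q);print(n,p.round(3),None if s is None else np.round(s,2))
E
```

```text
1
via [0.4   0.091 0.359] [-0.5  -0.23 -0.04  2.11  0.37  0.85  0.8 ]
pre [ 0.471 -0.281  0.243] [ 0.98  0.1  -0.43  2.22 -0.31  0.23  2.06]
grasp [ 0.52  -0.299  0.17 ] [ 1.18  0.37 -0.83  2.24  1.46  0.21  0.29]
lift [ 0.52  -0.299  0.24 ] [ 0.07  0.21  0.6   2.14 -0.88  0.34  2.6 ]
front [0.5   0.116 0.25 ] [-0.55  0.06  0.1   2.19  0.53  0.49  0.64]
ins [0.6   0.111 0.25 ] [-0.39  0.21  0.05  2.    0.4   0.48  0.87]
seat [0.6   0.111 0.209] [-0.37  0.26  0.04  2.07  0.52  0.37  0.73]
retreat [0.54  0.114 0.312] [-0.55  0.05  0.15  2.    0.36  0.64  0.88]
-1
via [0.4   0.091 0.359] [-0.32 -0.23 -0.16  2.11  0.3   0.83 -2.27]
pre [ 0.471 -0.281  0.243] [-0.08  0.12  0.76  2.23 -0.86  0.33 -0.53]
grasp [ 0.52  -0.299  0.17 ] [ 1.18  0.37 -0.83  2.24  1.46  0.21 -2.85]
lift [ 0.52  -0.299  0.24 ] [-0.29  0.33  1.11  2.14 -1.18  0.54 -0.24]
front [0.5   0.116 0.25 ] [-0.52  0.06  0.06  2.19  0.54  0.49 -2.5 ]
ins [0.6   0.111 0.25 ] [-0.6   0.21  0.32  2.01  0.25  0.45 -2.13]
seat [0.6   0.111 0.209] [-0.74  0.29  0.52  2.07  0.07  0.32 -1.96]
retreat [0.54  0.114 0.312] [-0.5   0.05  0.1   2.    0.36  0.65 -2.27]
```

Run:
```python
from h import *
f=1
p,q=tcp_for(OS+[-.2,-.02,.15],RS,f);ctrl.movep(p,q);print(get_state()["time"],get_state()["qpos"])
p,q=tcp_for(O0,RH0,f,.09);s0=ctrl.ik(p+[0,.0,.0],q);print(s0)
for b in(.09,.05,0):
    p,q=tcp_for(O0,RH0,f,b);print(b,np.round(ctrl.ik(p,q),2))
for dz in(.03,.07,.12,):
    p,q=tcp_for(O0+[0,0,dz],RH0,f);print(dz,np.round(ctrl.ik(p,q),2))
```

```text
2.725 [-0.5004537  -0.23353821 -0.04034893  2.10992084  0.36582821  0.85283929
  0.79531086]
[ 0.86117326  0.09908606 -0.3053381   2.22505618 -0.38965421  0.23977563
  2.13279059]
0.09 [ 0.86  0.1  -0.31  2.23 -0.39  0.24  2.13]
0.05 [ 0.44  0.18  0.16  2.24 -0.93  0.2   2.67]
0 [ 1.18  0.37 -0.83  2.24  1.46  0.21  0.29]
0.03 [ 1.2   0.31 -0.83  2.19  0.96  0.2   0.79]
0.07 [ 0.57  0.18 -0.02  2.14 -0.45  0.25  2.17]
0.12 [ 0.33  0.12  0.26  2.05 -0.4   0.4   2.11]
```

```bash
cat >> h.py <<'E'
def tcp2(o,Rh,flip,back=0,dl=0):
    "dl: deg less lean than the handle"
    R=toolR(Rh@Ro.from_euler('y',dl,degrees=True).as_matrix(),flip);return o+Rh@G-R[:,2]*(ctrl.pinch_z+back),q4(R)
E
python3 - <<'E'
from h import *
for f in(1,-1):
  for dl in(0,4,7):
    for n,dz,b in(("pre",0,.08),("grasp",0,0),("lift",.06,0),("high",.12,0)):
        p,q=tcp2(O0+[0,0,dz],RH0,f,b,dl);s=ctrl.ik(p,q);print(f,dl,n,None if s is None else np.round(s,2))
E
```

```text
1 0 pre [ 0.9   0.12 -0.36  2.23 -0.35  0.21  2.09]
1 0 grasp [ 1.18  0.37 -0.83  2.24  1.46  0.21  0.29]
1 0 lift [ 0.23  0.21  0.4   2.16 -0.85  0.29  2.57]
1 0 high [ 0.33  0.12  0.26  2.05 -0.4   0.4   2.11]
1 4 pre [ 0.49  0.13  0.09  2.15 -0.37  0.35  2.1 ]
1 4 grasp [ 1.03  0.33 -0.63  2.17  0.74  0.2   1.  ]
1 4 lift [ 0.1   0.23  0.55  2.09 -0.69  0.4   2.4 ]
1 4 high [ 0.04  0.16  0.59  1.99 -0.43  0.53  2.14]
1 7 pre [ 0.18  0.16  0.44  2.1  -0.42  0.46  2.15]
1 7 grasp [ 0.3   0.31  0.31  2.13 -0.71  0.3   2.43]
1 7 lift [-0.02  0.27  0.71  2.04 -0.67  0.5   2.38]
1 7 high [-0.09  0.2   0.77  1.94 -0.46  0.63  2.16]
-1 0 pre [ 0.09  0.13  0.56  2.24 -0.87  0.29 -0.52]
-1 0 grasp [ 1.18  0.37 -0.83  2.24  1.46  0.21 -2.85]
-1 0 lift [ 0.1   0.22  0.56  2.16 -0.95  0.32 -0.47]
-1 0 high [-0.38  0.24  1.16  2.06 -0.87  0.55 -0.56]
-1 4 pre [-0.35  0.27  1.16  2.16 -0.96  0.54 -0.43]
-1 4 grasp [ 0.42  0.3   0.16  2.18 -0.84  0.2  -0.58]
-1 4 lift [-0.18  0.31  0.96  2.09 -0.96  0.52 -0.47]
-1 4 high [-0.36  0.27  1.16  1.99 -0.76  0.65 -0.68]
-1 7 pre [-0.34  0.29  1.16  2.1  -0.85  0.61 -0.55]
-1 7 grasp [ 0.12  0.34  0.55  2.13 -0.93  0.37 -0.5 ]
-1 7 lift [-0.28  0.4   1.15  2.04 -0.98  0.68 -0.45]
-1 7 high [-0.34  0.3   1.16  1.94 -0.71  0.72 -0.73]
```

Run:
```python
from h import *
f,dl=1,4
p,q=tcp2(O0+[0,0,.02],RH0,f,.11,dl);ctrl.movep(p,q);print(np.round(get_state()["qpos"],2))
try:
    p,q=tcp2(O0,RH0,f,0,dl);ctrl.movel(p,frame=q,max_speed=.12)
except ctrl.Unreachable as e: print("unreach",e)
s=get_state();print(s["time"],np.round(s["qpos"],2),s["tcp_pos"],p,s["contact_force"])
im,d=vision.grab_frame("side");cv2.imwrite("pics/g1.png",cv2.resize(im[90:240,240:440],(800,600),interpolation=cv2.INTER_CUBIC))
```

```text
[ 0.22  0.05  0.37  2.1  -0.3   0.48  2.03]
5.35 [ 0.46  0.29  0.1   2.18 -0.77  0.19  2.49] [ 0.51884149 -0.29891888  0.16950329] [ 0.51877465 -0.29891222  0.16905145] [-0.36126616 -0.27040517  0.18352631]
```

View pics/g1.png

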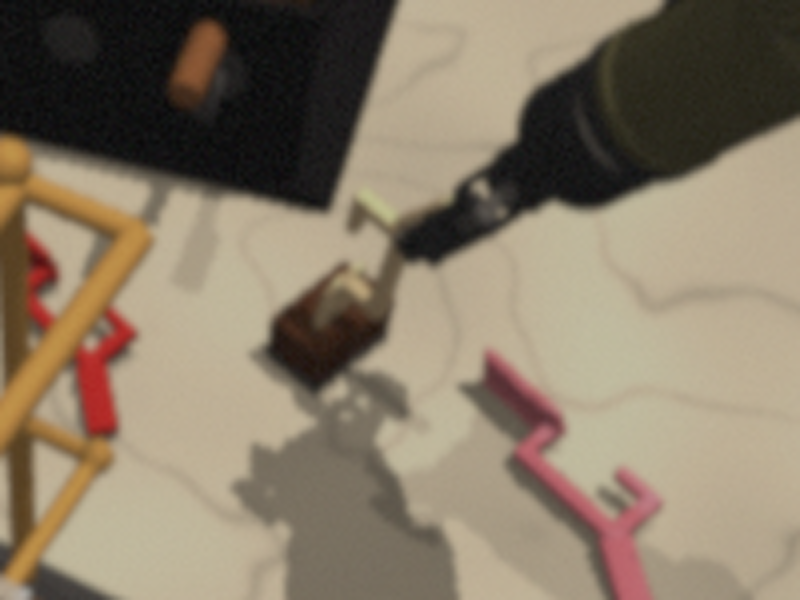

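The gripper stands around the handle at about (410,240) in the crop, and the hook and holder are clear of it. I grip, lift, and refit the horn in the hand.

```bash
cat > refit.py <<'E'
from fit import *
def inhand(o,Rh,zmin=.06):
    "refit horn from both cameras near predicted pose; excludes gripper"
    Ps=[]
    for c in("side","top"):
        im,d=vision.grab_frame(c);P=cloud(c,d>0,d);Q=(P-o)@Rh*1000
        k=(sdf(Q)<9)&(P[:,2]>zmin)&(Q[:,2]-.4*Q[:,0]<168)
        Ps.append(P[k])
    P=np.vstack(Ps);e0=Ro.from_matrix(Rh).as_euler('ZYX')
    f=lambda p:np.r_[sdf(Ro.from_euler('ZYX',p[3:]).inv().apply(P*1000-p[:3])),0]
    s=least_squares(f,[*o*1000,*e0],loss='soft_l1',f_scale=1.5,x_scale=[1,1,1,.02,.02,.02])
    return s.x[:3]/1000,Ro.from_euler('ZYX',s.x[3:]).as_matrix(),np.degrees(s.x[3:]),len(P),np.median(np.abs(f(s.x)))
def T(R,t):M=np.eye(4);M[:3,:3]=R;M[:3,3]=t;return M
def tool():
    s=get_state();return T(Ro.from_quat(np.roll(s["eef_rot"],-1)).as_matrix(),s["tcp_pos"])
E
python3 - <<'E'
from refit import *
T0=tool();ctrl.close_gripper(60);s=get_state();print(s["time"],s["width"],s["gripper_force"],s["contact_force"].round(2) if hasattr(s["contact_force"],'round') else s["contact_force"])
T1=tool();H0=T(RH0,O0)
p=T1[:3,3].copy()
for dz in(.01,.03,.065):
    ctrl.movel(p+[0,0,dz],max_speed=.08);s=get_state();print(dz,np.round(s["contact_force"],2),np.round(s["wrist_torque"],2),s["width"])
Hp=tool()@np.linalg.inv(T1)@H0
o,R,e,n,m=inhand(Hp[:3,3],Hp[:3,:3]);print(Hp[:3,3],o,e,n,m,get_state()["time"],np.round(get_state()["qpos"],2))
np.save("grasp.npy",np.linalg.inv(tool())@T(R,o))
E
```

```text
6.075 0.010285627824615996 59.95255887508392 [-0.89 -0.09  3.27]
0.01 [ 0.36 -1.12 -1.19] [0.28 0.66 0.04] 0.010122005139052495
0.03 [ 0.32  0.46 -2.46] [0.27 0.69 0.02] 0.009740635760006522
0.065 [ 0.08  0.12 -1.98] [0.28 0.71 0.03] 0.009966367150249008
[ 0.5576683  -0.31286009  0.07400038] [ 0.55697231 -0.31268211  0.07389139] [-19.93693914  -4.52817924  -0.11835759] 683 0.8133995501495406 7.4417 [ 0.24  0.21  0.37  2.08 -0.54  0.38  2.25]
```

```bash
cat > go.py <<'E'
from refit import *
def tcp_of(o,Rh):
    M=T(Rh,o)@np.linalg.inv(np.load("grasp.npy"));return M[:3,3],q4(M[:3,:3])
def hp(dx,dz,dy=0):return OS+RS@[dx,dy,dz]
E
python3 - <<'E'
from go import *
p=tool()[:3,3]
ctrl.movel(p+[-.04,.0,.03],max_speed=.12)
pv,qv=tcp_of(hp(-.17,.07,-.2),RS);ctrl.movep(pv,qv);print(get_state()["time"],np.round(get_state()["qpos"],2))
pf,qf=tcp_of(hp(-.12,.039),RS);ctrl.movep(pf,qf);ctrl.pause(.2);print(get_state()["time"],np.round(get_state()["qpos"],2))
for a in((-.05,.039),(0,.039),(0,0)):
    print(a,np.round(ctrl.ik(*tcp_of(hp(*a),RS)),2))
H=tool()@np.load("grasp.npy");o,R,e,n,m=inhand(H[:3,3],H[:3,:3]);print(H[:3,3],o,e,n,m)
im,d=vision.grab_frame("side");cv2.imwrite("pics/f.png",cv2.resize(im[150:330,150:390],(800,600),interpolation=cv2.INTER_CUBIC))
# rail/saddle again, from this picture
P=cloud("side",d>0,d);P=P[((P>[.6,.03,.165])&(P<[.65,.2,.2])).all(1)]
r=np.hypot(P[:,0]-.6265-.05*(P[:,1]-.11),P[:,2]-.1815);print(len(P),np.histogram(P[r>.0085,1],np.arange(.03,.2,.004))[0])
E
```

```text
8.8917 [-0.14 -0.14  0.28  2.23 -0.    0.58  1.65]
10.0083 [-0.15  0.05 -0.33  2.17  0.46  0.57  0.69]
(-0.05, 0.039) [-0.12  0.16 -0.3   2.04  0.46  0.58  0.76]
(0, 0.039) [-0.1   0.23 -0.29  1.95  0.45  0.59  0.82]
(0, 0) [-0.1   0.28 -0.29  2.01  0.56  0.5   0.7 ]
[0.50679016 0.11412225 0.08470096] [0.50732644 0.11398855 0.08430812] [-3.6927786  -0.29308915  0.0275852 ] 741 0.6187500677994082
767 [ 0  0  0  0 16 34 34 74  1  0  0  0  0  0  1 19  2  0  0  0  0  0  0  4
 16  0  0  0  1  0  2 34 41 63 33  0  0  0  0  1  1  0]
```

View pics/f.png

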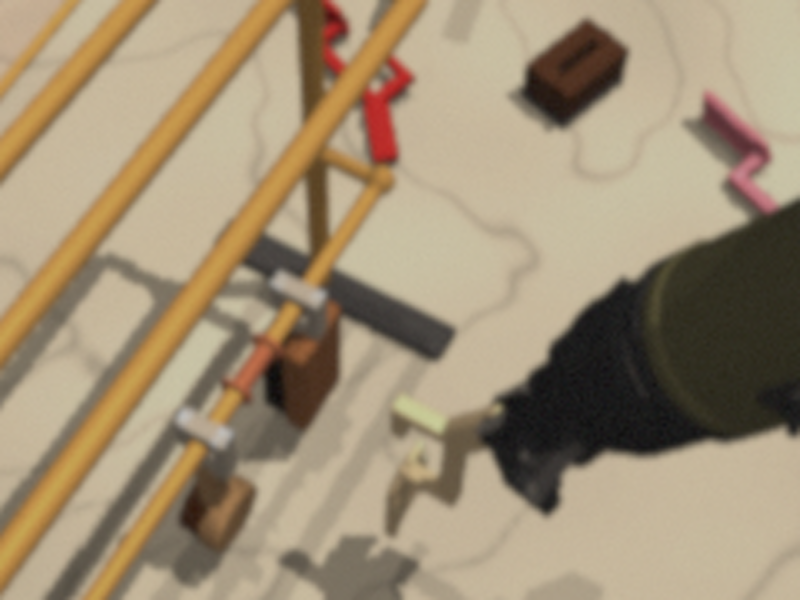

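The horn hangs upright in front of the saddle in the picture (about (420,450) in the crop). The brushes have not moved and kinematics and vision agree to under 1 mm. I insert it and lower it.

Run:
```python
from go import *
f0=np.array(get_state()["contact_force"]);print(f0.round(2))
def st(dx,dz,v):
    p,q=tcp_of(hp(dx,dz,-.001),RS);ctrl.movel(p,frame=q,max_speed=v);s=get_state();f=np.array(s["contact_force"])-f0;print(dx,round(dz,4),f.round(2),round(s["time"],2));return f
ok=True
for dx in(-.07,-.04,-.02,0):
    if np.linalg.norm(st(dx,.039,.06))>4: ok=False;print("STOP");break
if ok:
    for dz in(.03,.02,.012):
        if np.linalg.norm(st(0,dz,.04))>4: ok=False;print("STOP");break
ctrl.pause(.1)
im,d=vision.grab_frame("side");cv2.imwrite("pics/i.png",cv2.resize(im[195:315,155:315],(800,600),interpolation=cv2.INTER_CUBIC))
H=tool()@np.load("grasp.npy");o,R,e,n,m=inhand(H[:3,3],H[:3,:3],.02);print(H[:3,3],o,e,n,m)
```

```text
[-0.18  0.09 -1.2 ]
-0.07 0.039 [0.26 0.44 0.47] 11.14
-0.04 0.039 [-0.33  0.26  0.58] 11.79
-0.02 0.039 [ 0.25 -0.09  0.29] 12.28
0 0.039 [0.35 0.59 0.23] 12.76
0 0.03 [-0.51  0.86  0.23] 13.13
0 0.02 [-0.53  0.75  0.67] 13.53
0 0.012 [-0.2   0.27 -0.55] 13.88
[0.62654511 0.10857324 0.05760675] [0.62695162 0.10862542 0.05698763] [-3.42881408  0.2408763   0.13820063] 523 0.6009052584928387
```

View pics/i.png

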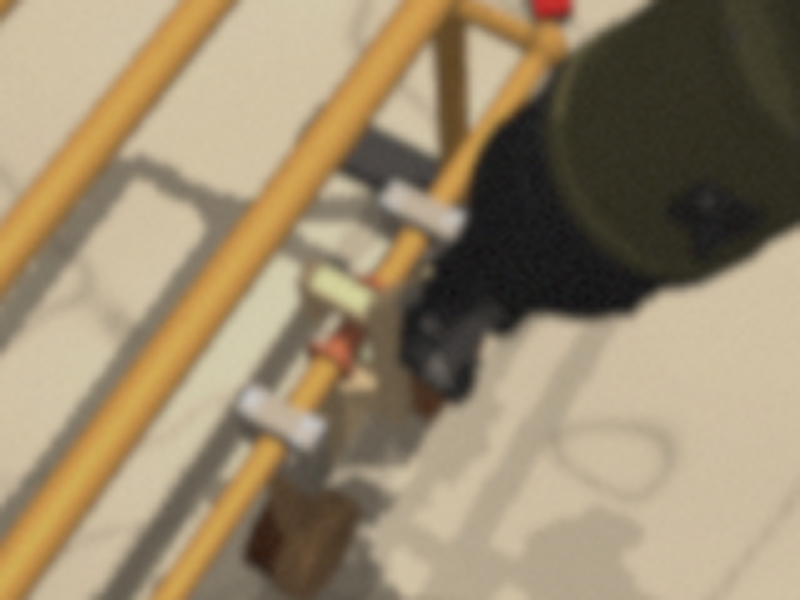

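The hook bar sits over the rail between the copper flanges at about (340,300) in the crop, and both steel hooks are where they were. I lower to contact in small steps.

Run:
```python
from go import *
ctrl.pause(.2);f0=np.array(get_state()["contact_force"])
dz=.012
while dz>-.006:
    dz-=.002 if dz>.005 else .001
    p,q=tcp_of(hp(0,dz,-.001),RS);ctrl.movel(p,frame=q,max_speed=.02);ctrl.pause(.1)
    F=np.mean([np.array(get_state()["contact_force"])-f0 for _ in range(1)],0);print(round(dz,4),F.round(2),round(get_state()["time"],1))
    if F[2]>2.2 or np.linalg.norm(F)>5:break
H=tool()@np.load("grasp.npy");o,R,e,n,m=inhand(H[:3,3],H[:3,:3],.02);print(H[:3,3],o,e,n,m)
```

```text
0.01 [0.64 0.91 0.39] 14.7
0.008 [ 0.72  0.47 -1.07] 15.0
0.006 [ 0.55  0.35 -0.46] 15.4
0.004 [ 0.64 -0.6   0.23] 15.7
0.003 [ 0.78 -0.43  0.05] 16.1
0.002 [ 0.24 -0.2   0.11] 16.4
0.001 [-0.51 -0.15 -0.33] 16.8
0.0 [-1.39  0.69  3.61] 17.1
[0.62664804 0.10860669 0.04577467] [0.62784152 0.10856979 0.04496819] [-3.68943631 -0.40988165  0.10242254] 562 0.5935568305484651
```

Run:
```python
from go import *
H=tool()@np.load("grasp.npy")
ctrl.ungrasp();ctrl.pause(.3);M=tool();print(get_state()["width"],np.round(get_state()["contact_force"],2))
p=M[:3,3]-M[:3,2]*.05+RS@[-.01,0,0];ctrl.movel(p,max_speed=.05)
ctrl.movel(p+RS@[-.12,0,.02],max_speed=.12);ctrl.pause(1)
o,R,e,n,m=inhand(H[:3,3],H[:3,:3],.02);print(H[:3,3],o,e,n,m,get_state()["time"])
im,d=vision.grab_frame("side");cv2.imwrite("pics/e.png",cv2.resize(im[195:315,155:315],(800,600),interpolation=cv2.INTER_CUBIC))
P=cloud("side",d>0,d);P=P[((P>[.6,.03,.165])&(P<[.65,.2,.2])).all(1)]
r=np.hypot(P[:,0]-.6265-.05*(P[:,1]-.11),P[:,2]-.1815);print(len(P),np.histogram(P[r>.0085,1],np.arange(.03,.2,.004))[0])
```

```text
0.08526386860484131 [-0.38  0.07  0.64]
[0.62663958 0.10862436 0.04576701] [0.62565845 0.1081756  0.04517278] [-3.66508351  0.42946838 -0.13160181] 606 0.6133555754615632 21.7667
882 [ 0  0  0  0 15 34 36 73  0  0  0  0  0  0  1 13  0  1 19 24 56 62  0  4
 19  0  1  0  0  0  1 38 38 51 43  0  0  0  0  0  0  0]
```

View pics/e.png

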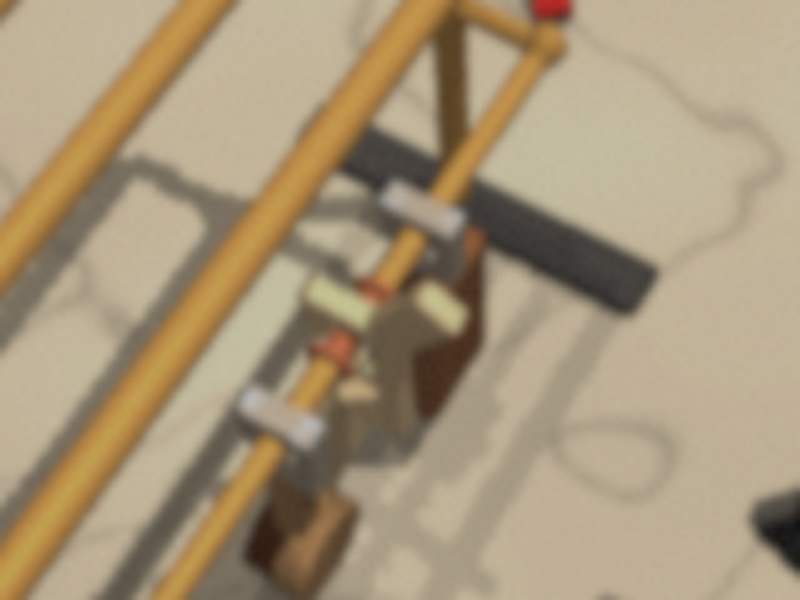

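The horn hangs upright between the flanges at about (350,310) in the crop, and the brush and dauber are undisturbed. I let it settle, check for swing, then hand in.

Run:
```python
from go import *
for i in range(3):
    ctrl.pause(1.2);o,R,e,n,m=inhand(np.array([.6262,.1083,.0453]),RS,.02);print(o.round(4),e.round(2))
print(get_state()["time"],ticket.close_job())
```

```text
[0.6256 0.1089 0.0451] [-3.26  0.49  0.19]
[0.6257 0.1085 0.0451] [-3.12  0.39 -0.02]
[0.6257 0.1085 0.0454] [-3.32  0.43 -0.01]
the job is handed in; nothing more can be done
25.7167 None
```

The ivory shoehorn is hanging still and upright on the copper saddle, with the brush and dauber undisturbed; the job was handed in at 25.7 s of the 48 s allowed.

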